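Turn the wet wheel flange over in the wash tray with the spatula

ROBOT

A 7-joint arm with a two-finger parallel gripper is mounted at the origin on the work surface. World frame = base frame: x ahead of the robot, y to its left, z up, the work surface at z = 0. Lengths are in m, angles in rad, forces in N, time in s.
With the tool pointing down it reaches from about 0.425 to 0.825 m from the base axis. Payload 3.6 kg.
Tool frame: the origin (TCP) lies where the fingers leave the gripper's body, on its centre line; the fingertips stand 73 mm ahead of it and the grasp point (between the pads) lies 54 mm ahead of it; z points along the fingers, y is the line along which they close (so a half turn about z gives the same grasp; the last joint's range is limited). The gripper opens to 85 mm and grips with 20 to 120 N. Pads are 22 mm wide; open, the fingers measure 114 mm over their backs; the gripper's body (76 mm by 85 mm) begins 54 mm behind the grasp point. The pads swing forward as they close: fully open they stand 13 mm farther back than shut.
Start: joints at [1.087, 0.615, -0.013, 1.423, 0.008, 1.103, -0.04], TCP at [0.287, -0.583, 0.304] pointing down, gripper open.
Joint ranges: [-3.12, 3.12], [-0.3, 2.06], [-1.34, 1.32], [0.26, 2.42], [-1.36, 4.5], [0.01, 1.98], [-2.84, 2.84]. Speed limits (rad/s): [2.79, 2.79, 3.14, 3.14, 3.14, 3.14, 3.14].

INTERFACE

Orientations are given as a unit quaternion [x, y, z, w].
In Python, from station import arm, snapshot, camera_info, ticket gives the robot as it stands. Calls block until the motion is done:
- arm.movep(position, orientation): joint-space move of the TCP to a pose.
- arm.line_to(position, velocity=0.15, ori=None): straight line of the TCP; ori=None keeps the orientation; velocity is the mean speed in m/s.
- arm.move_j(angles): joint-space move.
- arm.move_gripper(opening, effort=None): opening from 0.0 (shut) to 1.0 (fully open); effort is the grip in N (None keeps the last); returns when the fingers have stopped.
- arm.pause(seconds).
- arm.ik(position, orientation): joint angles nearest the present ones, or None.
- snapshot(name): name is "side" or "top"; returns the picture (420x560x3 uint8, blue, green, red); there is no depth.
- camera_info(name): a dict with "fx", "fy", "cx", "cy" (pixels), "dist_coeffs" ([k1, k2, p1, p2, k3] as OpenCV has them; the pictures are not rectified), "R" (3x3) and "t" (3): a world point X has camera coordinates R X + t. Camera axes: x right, y down, z forward; pixel columns grow to the right and rows downward; lengths in m; the calibration is good to about 2 mm. A picture is of the moment at which its call begins. camera_info takes no time and is no camera call.
A pose or a line that the arm cannot do raises arm.MotionError and nothing moves.
- ticket.finish_job(): hands the job in; it is judged then, once.
Readings, each from a call of its own:
- arm.read_time(): time.
- arm.read_joint_positions(): joint angles.
- arm.read_dq(): joint speeds.
- arm.read_effort(): joint torques, N m.
- arm.read_tool_pos(): TCP position.
- arm.read_eef_rot(): TCP orientation.
- arm.read_ft_force(): force on the tool from outside, world axes, zero at the start.
- arm.read_wrist_torque(): the same for the moment, N m.
- arm.read_opening(): opening from 0.0 (shut) to 1.0 (fully open).
- arm.read_finger_force(): force on a finger pad.
Only numpy, scipy, OpenCV 4.12 (cv2) and the standard library are available. Lean on these libraries where they do the work, as an engineer would, in place of code of your own. Each camera call takes 0.05 s, during which the arm holds its last target. There are 200 camera calls.

TASK

The grinder's wheel flange lies in the wash tray, wet with degreaser, hub side up, so keep your fingers off it: take the spatula from the rubber mat, slide its blade under the flange, lift the flange clear of the tray on the blade and flip it over with a turn of the wrist so that it lies flat inside the tray with its hub side down. Work the blade gently, without forcing it against the tray or the flange and without tossing the flange high. Then lay the spatula back on the mat with its blade flat, and leave the other things on the bench alone.

Things in the scene. Friction and masses are not known exactly. Their poses are not given: they have to be found in the camera images.
- flange: Aluminium wheel flange, loose, about 0.15 kg: round plate 96 mm across, 7 mm thick. One side flat, its rim chamfered 4.5 mm wide, 2.7 mm high; in the middle of the other a solid hub 44 mm across, 4 mm high, with a dark spot drawn on it. Starts flat side down, 30 mm or more clear of the tray's walls. Origin: centre of the flat side; z axis out of the hub side (up at the start).
- tray: Steel wash tray, fixed and rigid, its floor lined with grippy black rubber (friction about 1.0; other surfaces about 0.6). Outside 290 mm (its x) by 350 mm (its y), open on top; walls 4 mm thick, 12 mm high from the bench; floor 4 mm thick with its lining, so 8 mm deep inside. Origin: centre of the underside, at bench level; the floor's top is at z = +4 mm.
- spatula: Stiff offset spatula, 0.22 kg, loose, flat on the mat. Blade 110 mm long (x), 80 wide (y), 2 thick, with grippy grey coating (friction about 0.85) and rounded front edge. Long use has bent the blade up at its root, (-55, 0, 0) mm, by 1 to 4 degrees, not measured: its tip lies at (55, 0, +2 to +8) mm, so feel for the floor. Origin: blade centre, underside, if unbent; x to the tip, z up.
- spatula_grip (a point): Good place to grip, on the axis of the spatula's handle at (-135, 0, 64) mm in its frame. The round black handle, 22 mm thick, runs from (-98, 0, 56) to (-222, 0, 84) mm, clear of the bench, so the hand may come from above or lean to a side; a neck 18 mm wide joins it to the blade's root. Axes as the spatula's.
- mat: Black rubber tool mat, fixed, 240 mm (its x) by 220 mm (its y), 3 mm thick, to the right of the tray. Origin: centre of the underside; top at z = +3 mm.
- puck: Bystander: black rubber hockey puck, 76 mm across, 25 mm high, loose beyond the tray. Origin: centre of the underside.
- stone: Bystander: two-layer honing stone, 50 by 100 by 22 mm, loose beyond the tray. Origin: centre of the underside.
- oil: Bystander: white honing-oil bottle, 48 mm across, 120 mm high, loose, standing beyond the tray. Origin: centre of the underside.
There are look-alikes about, which are no part of the job. What is meant by the flange is not pink, and is the smaller of those in its own colour.

How it is judged:
By the outcome, as a careful person would: the job done as asked, in the order asked, and still so for the second after the job is handed in, with the robot touching nothing.
It also fails if it takes over 72 s, if anything falls off the work surface, if the arm or the gripper's body presses on something with over 40 N, if the wrist force passes 120 N, or if a joint passes its speed limit or range.

## Working session

There is one attempt and no reset: what is moved stays moved. The work goes in short steps, each a Python script; the robot and the scene stay as the last script left them, time stands still between calls to the robot, and variables do not carry over. Pictures are saved under pics/ and viewed, at most 10 in all, crops included, and the job is handed in when it is done.

```bash
ls; mkdir -p pics
python3 - <<'E'
from station import arm, snapshot, camera_info
import cv2,numpy as np
for n in("top","side"):
    im=snapshot(n); cv2.imwrite(f"pics/{n}0.png",im)
    c=camera_info(n); print(n,c)
print(arm.read_time(),arm.read_eef_rot(),arm.read_ft_force())
E
```

```text
pics
top {'fx': 510.61728558773217, 'fy': 510.61728558773217, 'cx': 295.74295966321415, 'cy': 213.1562047274161, 'dist_coeffs': array([-0.03470888,  0.        ,  0.        ,  0.        ,  0.        ]), 'R': array([[-2.43114110e-03, -9.99946304e-01,  1.00736788e-02],
       [-9.86559068e-01,  7.52432323e-04, -1.63403302e-01],
       [ 1.63386948e-01, -1.03355356e-02, -9.86507923e-01]]), 't': array([-0.0375933 ,  0.52747621,  1.25364498])}
side {'fx': 513.2052774564529, 'fy': 513.2052774564529, 'cx': 278.5647937189695, 'cy': 215.30724001531067, 'dist_coeffs': array([-0.08453683,  0.        ,  0.        ,  0.        ,  0.        ]), 'R': array([[-0.86860431, -0.49509683,  0.02014149],
       [-0.29380167,  0.48186566, -0.82552169],
       [ 0.39900768, -0.7229693 , -0.56401087]]), 't': array([0.43963812, 0.22746659, 1.14013425])}
0.1 [ 9.74021269e-01  2.26453554e-01 -2.98396669e-04 -1.12538865e-03] [ 0.58512815 -0.27097714  0.16870682]
```

View pics/top0.png

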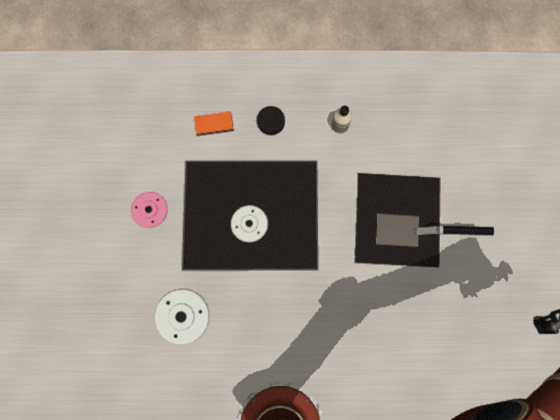

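View pics/side0.png

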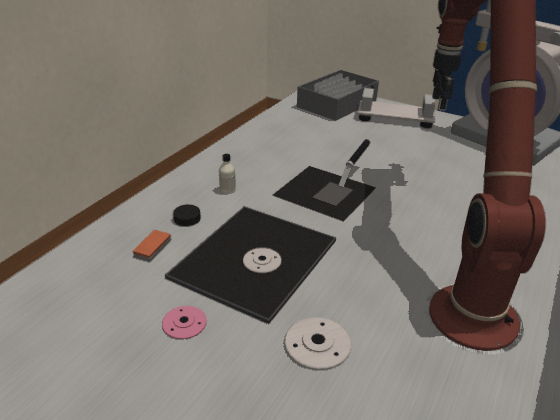

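Candidates for the flange in the top view: pink at (149,210), which is out by colour; large white at (182,317), the bigger of the two white ones; small white at (249,224). The small white one lies in the tray and fits the description. I'll confirm it in an enlarged crop that also shows the tray and mat corners.

```bash
cat > h.py <<'E'
import numpy as np, cv2
from station import arm, snapshot, camera_info, ticket
from scipy.spatial.transform import Rotation as Rn
def pix2w(n,uv,z):
    c=camera_info(n);K=np.array([[c['fx'],0,c['cx']],[0,c['fy'],c['cy']],[0,0,1]])
    p=cv2.undistortPoints(np.array(uv,float).reshape(-1,1,2),K,c['dist_coeffs']).reshape(-1,2)
    R=c['R'];t=c['t'];o=-R.T@t
    d=np.c_[p,np.ones(len(p))]@R
    return o+d*((z-o[2])/d[:,2])[:,None]
def w2pix(n,X):
    c=camera_info(n);K=np.array([[c['fx'],0,c['cx']],[0,c['fy'],c['cy']],[0,0,1]])
    return cv2.projectPoints(np.array(X,float).reshape(-1,1,3),cv2.Rodrigues(c['R'])[0],c['t'],K,c['dist_coeffs'])[0].reshape(-1,2)
E
python3 - <<'E'
import cv2,numpy as np
im=cv2.imread('pics/top0.png')
a=cv2.resize(im[150:280,175:325],None,fx=4,fy=4,interpolation=cv2.INTER_CUBIC)
b=cv2.resize(im[165:275,345:500],None,fx=5,fy=5,interpolation=cv2.INTER_CUBIC)
cv2.imwrite('pics/a.png',a);cv2.imwrite('pics/b.png',np.clip(b*1.6,0,255).astype('uint8'))
E
```

```text
(no output)
```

View pics/a.png

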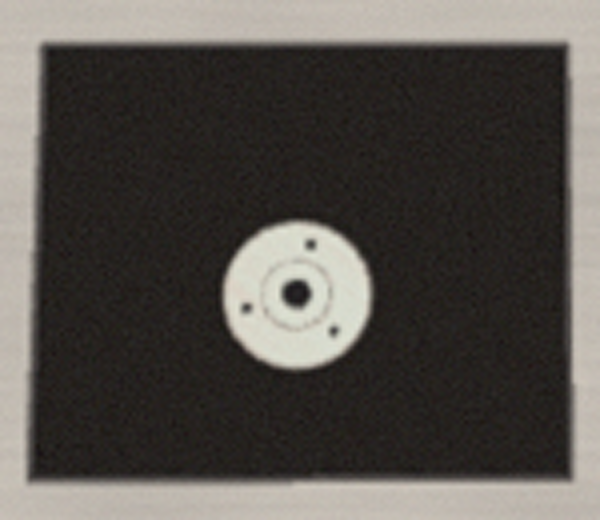

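View pics/b.png

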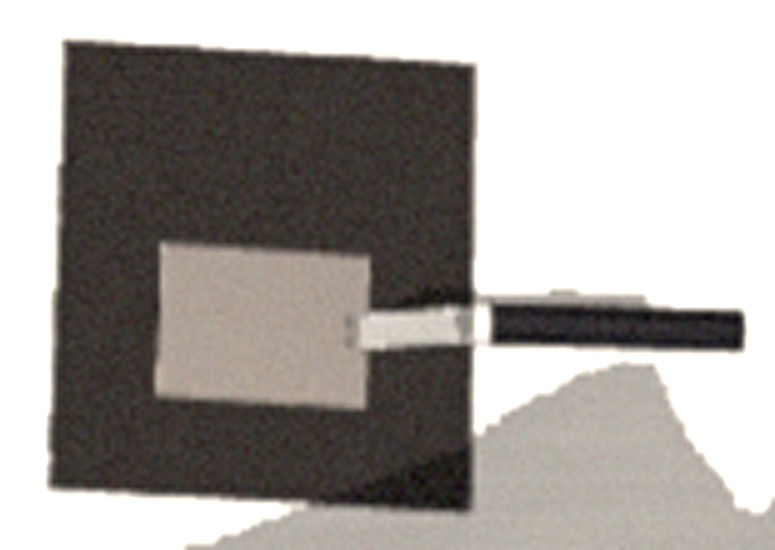

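Run:
```python
from h import *
np.set_printoptions(precision=4,suppress=True)
A=lambda L:(np.array(L)+.5)/4-.5+[175,150]
B=lambda L:(np.array(L)+.5)/5-.5+[345,165]
print('disc c',pix2w('top',A([[298,295]]),.010), 'hub c', pix2w('top',A([[297,293]]),.015))
print('disc rim',pix2w('top',A([[223,295],[373,295],[298,220],[298,370]]),.010))
t=pix2w('top',A([[42,43],[568,43],[572,480],[29,480]]),.012);print('tray',t,t.mean(0))
b=pix2w('top',B([[160,241],[370,256],[367,409],[155,396]]),.006);print('blade',b,b.mean(0))
m=pix2w('top',B([[64,41],[474,65],[470,511],[50,487]]),.003);print('mat',m,m.mean(0))
print('handle',pix2w('top',B([[492,325]]),.062),pix2w('top',B([[743,330]]),.09))
# side checks
print('side disc',pix2w('side',[[262,260]],.012),'oil',pix2w('side',[[227,190]],0), 'puck',pix2w('side',[[187,215]],.025),'stone',pix2w('side',[[152,242]],.022))
print('side handle', w2pix('side',[[.5,-.4,.064]]))
```

```text
disc c [[0.5062 0.0823 0.01  ]] hub c [[0.5068 0.0826 0.015 ]]
disc rim [[0.5062 0.131  0.01  ]
 [0.5061 0.0337 0.01  ]
 [0.5557 0.083  0.01  ]
 [0.4573 0.0817 0.01  ]]
tray [[ 0.6745  0.2538  0.012 ]
 [ 0.6744 -0.0945  0.012 ]
 [ 0.3861 -0.0944  0.012 ]
 [ 0.3866  0.2527  0.012 ]] [0.5304 0.0794 0.012 ]
blade [[ 0.5344 -0.2508  0.006 ]
 [ 0.5264 -0.3613  0.006 ]
 [ 0.4458 -0.3564  0.006 ]
 [ 0.4528 -0.246   0.006 ]] [ 0.4899 -0.3036  0.006 ]
mat [[ 0.6429 -0.2032  0.003 ]
 [ 0.63   -0.4223  0.003 ]
 [ 0.3929 -0.4087  0.003 ]
 [ 0.406  -0.1907  0.003 ]] [ 0.518  -0.3062  0.003 ]
handle [[ 0.4823 -0.4071  0.062 ]] [[ 0.4759 -0.5231  0.09  ]]
side disc [[0.5046 0.0863 0.012 ]] oil [[ 0.7776 -0.1583  0.    ]] puck [[0.7731 0.0404 0.025 ]] stone [[0.7766 0.1809 0.022 ]]
side handle [[344.3592 162.2593]]
```

```bash
cat > fit.py <<'E'
from h import *
from scipy.optimize import least_squares
import time
np.set_printoptions(precision=4,suppress=True)
rng=np.random.default_rng(0)
P=[];Q=[];q0=np.array(arm.read_joint_positions());p0=np.array(arm.read_tool_pos());o0=Rn.from_quat(arm.read_eef_rot())
t=time.time();e=1e-2
# small deltas -> pseudo-inverse Jacobian
G=np.zeros((7,6))
for i in range(6):
    d=np.zeros(6);d[i]=e
    qs=[np.array(arm.ik(list(p0+s*d[:3]),list((Rn.from_rotvec(s*d[3:])*o0).as_quat()))) for s in(1,-1)]
    G[:,i]=(qs[0]-qs[1])/(2*e)
J=np.linalg.pinv(G);print('ik base err',np.array(arm.ik(list(p0),list(o0.as_quat())))-q0,'\nJ',J)
n=0
while len(P)<150 and n<1500:
    n+=1
    p=np.array([rng.uniform(.3,.75),rng.uniform(-.55,.35),rng.uniform(.08,.4)])
    o=Rn.from_rotvec(rng.uniform(-1.2,1.2)*(lambda v:v/np.linalg.norm(v))(rng.normal(size=3)))*Rn.from_euler('ZX',[rng.uniform(-3,3),np.pi])
    q=arm.ik(list(p),list(o.as_quat()))
    if q is not None: P.append(np.r_[p,o.as_quat()]);Q.append(q)
print(n,len(P),time.time()-t,arm.read_time())
np.savez('s.npz',P=P,Q=Q,J=J,q0=q0,p0=p0,o0=o0.as_quat())
E
python3 fit.py
```

```text
ik base err [ 0.  0. -0. -0.  0.  0. -0.] 
J [[-0.5829  0.022  -0.447  -0.1882 -0.183  -0.1113  0.    ]
 [-0.2864 -0.0419 -0.2299  0.3549 -0.0995  0.205   0.    ]
 [ 0.     -0.6493  0.0029 -0.3314  0.0003  0.0005 -0.    ]
 [-0.      0.8855 -0.2684  0.8806 -0.4253  0.8789  0.0011]
 [ 0.      0.4647  0.5114  0.4738  0.7837  0.4771 -0.0021]
 [-1.0002 -0.     -0.8159  0.0073  0.4524 -0.      1.0002]]
163 150 4.301591634750366 0.1
```

```bash
cat > fit2.py <<'E'
import numpy as np
from scipy.optimize import least_squares
from scipy.spatial.transform import Rotation as Rn
d=np.load('s.npz');P,Q,J,q0,p0,o0=[d[k] for k in('P','Q','J','q0','p0','o0')]
S=np.array([np.r_[J[3:,i]/np.linalg.norm(J[3:,i]),J[:3,i]-np.cross(J[3:,i],p0)] for i in range(7)])
def fk(S,q):   # batched q (N,7)
    q=np.atleast_2d(q);R=Rn.from_quat(np.tile(o0,(len(q),1)));p=np.tile(p0,(len(q),1))
    for i in range(6,-1,-1):
        w=S[i,:3];w=w/np.linalg.norm(w);v=S[i,3:];r=np.cross(w,v);th=(q[:,i]-q0[i])
        E=Rn.from_rotvec(th[:,None]*w);p=E.apply(p-r)+r;R=E*R
    return p,R
def res(x):
    p,R=fk(x.reshape(7,6),Q)
    return np.r_[(p-P[:,:3]).ravel(),0.3*(R*Rn.from_quat(P[:,3:]).inv()).as_rotvec().ravel()]
s=least_squares(res,S.ravel());print('max err',abs(res(S.ravel())).max(),abs(s.fun).max())
np.savez('fk.npz',S=s.x.reshape(7,6),q0=q0,p0=p0,o0=o0)
E
python3 fit2.py
```

```text
max err 0.0003243448360274459 7.914091604277473e-11
```

```bash
cat > plan.py <<'E'
from h import *
from scipy.optimize import least_squares
D=np.load('fk.npz');S=D['S'];fq0,fp0,fo0=D['q0'],D['p0'],Rn.from_quat(D['o0'])
LO=np.array([-3.12,-.3,-1.34,.26,-1.36,.01,-2.84]);HI=np.array([3.12,2.06,1.32,2.42,4.5,1.98,2.84])
def fk(q):
    R=fo0;p=fp0.copy()
    for i in range(6,-1,-1):
        w=S[i,:3]/np.linalg.norm(S[i,:3]);r=np.cross(w,S[i,3:]);E=Rn.from_rotvec((q[i]-fq0[i])*w)
        p=E.apply(p-r)+r;R=E*R
    return p,R
def ik(p,R,seed,w=.003):
    def f(q):
        a,b=fk(q);return np.r_[(a-p)*3,(b*R.inv()).as_rotvec(),w*(q-seed)]
    s=least_squares(f,np.clip(seed,LO+.03,HI-.03),bounds=(LO+.02,HI-.02),max_nfev=60)
    return s.x,np.abs(s.fun[:6]).max()
GP=np.array([-.135,0,.064])
U=np.array([.124,0,-.028]);U/=np.linalg.norm(U)
def grasp(lam,beta,flip):   # tool pose in spatula frame
    n=np.array([U[2],0,-U[0]])           # down, perp. to handle
    n=Rn.from_rotvec(U*np.radians(lam)).apply(n)
    a=np.cos(np.radians(beta))*U+np.sin(np.radians(beta))*n
    y=np.cross(a,U);y/=np.linalg.norm(y);y*=flip
    return GP-.054*a,Rn.from_matrix(np.c_[np.cross(y,a),y,a])
def tool(sp,sR,g): return sp+sR.apply(g[0]),sR*g[1]
def spR(yaw,pitch,roll): # deg; pitch>0 nose down, roll about x
    return Rn.from_euler('ZYX',[yaw,pitch,roll],degrees=True)
E
cat > scan.py <<'E'
from plan import *
import itertools
q0=D['q0']
MAT=(np.array([.490,-.3036,.003]),spR(86.4,2.5,0))
def path(sgn,x0):
    W=[MAT,(MAT[0]+[0,0,.10],MAT[1]),(np.array([.506,-.03,.08]),spR(90,4,0)),(np.array([.506,-.03,.008]),spR(90,4,0)),
       (np.array([.506,.18,.008]),spR(90,4,0)),(np.array([.506,.17,.08]),spR(90,0,0)),(np.array([x0,.08,.08]),spR(90,0,0))]
    for th in range(10,111,10):
        t=np.radians(th);h=.004+.006+.04*np.sin(t)
        W.append((np.array([x0+sgn*.04*(1-np.cos(t)),.08,h]),spR(90,0,-sgn*th)))
    return W
if __name__=='__main__':
  for sgn,beta,lam,flip in itertools.product((-1,1),(90,65),(-50,-35,-20,0,20,35,50),(1,-1)):
    g=grasp(lam,beta,flip);W=path(sgn,.53)
    best=None
    for sd in range(4):
        rng=np.random.default_rng(sd);s=q0 if sd==0 else np.clip(q0+rng.normal(size=7)*[.3,.3,.5,.3,1,.5,1],LO,HI)
        q,e=ik(*tool(*W[0],g),s)
        if e<1e-3:break
    if e>1e-3: continue
    mg=9;mx=0;k=0
    for w in W:
        qn,e=ik(*tool(*w,g),q)
        if e>1e-3: break
        mg=min(mg,np.min(np.r_[qn-LO,HI-qn]));mx=max(mx,abs(qn-q).max());q=qn;k+=1
    print(sgn,beta,lam,flip,'ok %d/%d'%(k,len(W)),'margin %.2f step %.2f'%(mg,mx))
E
time python3 scan.py
```

```text
-1 90 -50 1 ok 2/18 margin 0.02 step 0.27
-1 90 -35 1 ok 3/18 margin 0.02 step 0.82
-1 90 -20 1 ok 15/18 margin 0.02 step 1.21
-1 90 -20 -1 ok 3/18 margin 0.04 step 0.64
-1 90 0 1 ok 13/18 margin 0.02 step 0.53
-1 90 0 -1 ok 13/18 margin 0.03 step 0.61
-1 90 20 1 ok 11/18 margin 0.02 step 0.42
-1 90 20 -1 ok 11/18 margin 0.02 step 0.52
-1 90 35 1 ok 9/18 margin 0.13 step 0.38
-1 90 35 -1 ok 9/18 margin 0.02 step 0.48
-1 90 50 1 ok 8/18 margin 0.07 step 0.38
-1 90 50 -1 ok 8/18 margin 0.02 step 0.46
-1 65 -50 1 ok 4/18 margin 0.02 step 2.09
-1 65 -50 -1 ok 2/18 margin 0.02 step 0.26
-1 65 -35 1 ok 4/18 margin 0.02 step 1.01
-1 65 -35 -1 ok 3/18 margin 0.02 step 0.76
-1 65 -20 1 ok 14/18 margin 0.05 step 1.91
-1 65 -20 -1 ok 4/18 margin 0.27 step 0.44
-1 65 0 1 ok 12/18 margin 0.20 step 0.43
-1 65 0 -1 ok 12/18 margin 0.03 step 0.47
-1 65 20 1 ok 11/18 margin 0.03 step 0.44
-1 65 20 -1 ok 10/18 margin 0.02 step 0.46
-1 65 35 1 ok 9/18 margin 0.19 step 0.47
-1 65 35 -1 ok 9/18 margin 0.02 step 0.47
-1 65 50 1 ok 1/18 margin 0.06 step 0.00
-1 65 50 -1 ok 1/18 margin 0.06 step 0.00
1 90 -
[... 406 characters left out ...]
 90 50 1 ok 14/18 margin 0.13 step 1.49
1 90 50 -1 ok 13/18 margin 0.02 step 0.46
1 65 -50 1 ok 4/18 margin 0.02 step 2.09
1 65 -50 -1 ok 2/18 margin 0.02 step 0.26
1 65 -35 1 ok 4/18 margin 0.02 step 1.01
1 65 -35 -1 ok 3/18 margin 0.02 step 0.76
1 65 -20 1 ok 8/18 margin 0.02 step 1.91
1 65 -20 -1 ok 4/18 margin 0.27 step 0.44
1 65 0 1 ok 10/18 margin 0.02 step 1.39
1 65 0 -1 ok 9/18 margin 0.03 step 0.61
1 65 20 1 ok 12/18 margin 0.04 step 1.60
1 65 20 -1 ok 10/18 margin 0.06 step 0.46
1 65 35 1 ok 13/18 margin 0.02 step 1.89
1 65 35 -1 ok 12/18 margin 0.02 step 0.59
1 65 50 1 ok 1/18 margin 0.06 step 0.00
1 65 50 -1 ok 1/18 margin 0.06 step 0.00
real	1m36.548s
user	1m36.863s
sys	0m0.141s
```

Run:
```python
import cv2
im=cv2.imread('pics/side0.png')
cv2.imwrite('pics/c.png',cv2.resize(im[132:222,268:383],None,fx=6.5,fy=6.5,interpolation=cv2.INTER_CUBIC))
```

```text
(no output)
```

View pics/c.png

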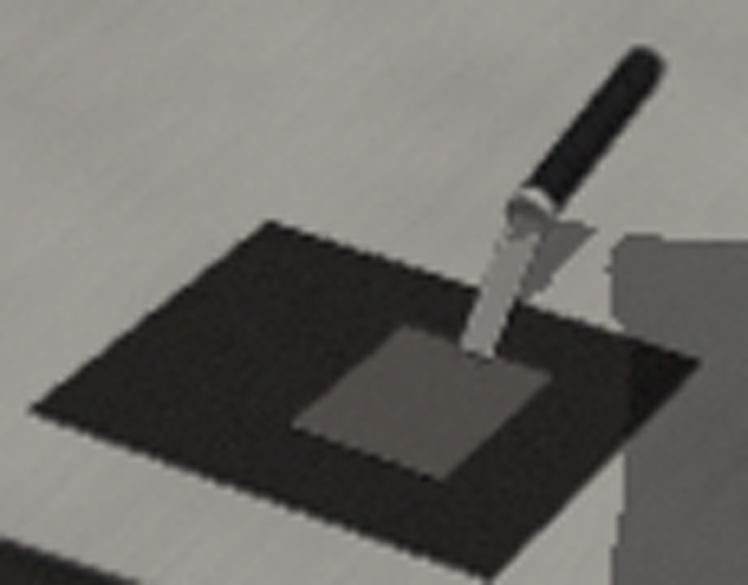

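```bash
cat >> plan.py <<'E'
MID=(LO+HI)/2;RG=HI-LO
W0=S[:,:3]/np.linalg.norm(S[:,:3],axis=1)[:,None];R0=np.cross(W0,S[:,3:])
def fkj(q):
    Rm=np.eye(3);t=np.zeros(3);ax=[];pt=[]
    for i in range(7):
        ax.append(Rm@W0[i]);pt.append(Rm@R0[i]+t)
        E=cv2.Rodrigues((q[i]-fq0[i])*W0[i])[0]
        t=Rm@(R0[i]-E@R0[i])+t;Rm=Rm@E
    p=Rm@fp0+t;Rm=Rm@fo0.as_matrix();ax=np.array(ax);pt=np.array(pt)
    return p,Rm,np.r_[np.cross(ax,p-pt).T,ax.T]
def fik(p,R,q,n=40,k=.03):
    Rt=R.as_matrix();q=np.clip(q,LO+.02,HI-.02)
    for _ in range(n):
        a,b,J=fkj(q);e=np.r_[p-a,cv2.Rodrigues(Rt@b.T)[0].ravel()]
        g=-k*((q-MID)/RG)*np.abs(2*(q-MID)/RG)**3*4
        Jp=J.T@np.linalg.inv(J@J.T+1e-5*np.eye(6))
        dq=Jp@e+(np.eye(7)-Jp@J)@g
        m=abs(dq).max();dq*=min(1,.2/m)
        q=np.clip(q+dq,LO+.02,HI-.02)
    a,b,_=fkj(q);return q,max(abs(p-a).max(),abs(cv2.Rodrigues(Rt@b.T)[0]).max())
def track(W,g,q,n=4):
    """follow spatula waypoints; returns list of q per waypoint, min margin, max step"""
    from scipy.spatial.transform import Slerp
    out=[q];mg=9
    for (p0,r0),(p1,r1) in zip(W[:-1],W[1:]):
        sl=Slerp([0,1],Rn.concatenate([r0,r1]))
        for s in np.arange(1,n+1)/n:
            q,e=fik(*tool(p0+s*(p1-p0),sl(s),g),q,n=25)
            if e>2e-3: return out,mg
        mg=min(mg,np.min(np.r_[q-LO,HI-q]));out.append(q)
    return out,mg
E
cat > scan2.py <<'E'
from plan import *
import itertools,sys
from multiprocessing import Pool
q0=D['q0']
MAT=(np.array([.490,-.3036,.003]),spR(86.4,2.5,0))
def path(sgn,psi,c):
    W=[MAT,(MAT[0]+[0,0,.10],MAT[1]),(np.array([.506,-.03,.08]),spR(90,4,0)),(np.array([.506,-.03,.008]),spR(90,4,0)),
       (np.array([.506,.18,.008]),spR(90,4,0)),(np.array([.506,.17,.09]),spR(90,0,0)),(np.array([.506,.13,.11]),spR(90,0,0)),
       (np.array([*((c+[.506,.13])/2),.11]),spR((90+psi)/2,0,0)),(np.array([*c,.11]),spR(psi,0,0)),(np.array([*c,.02]),spR(psi,0,0))]
    d=-sgn*np.array([np.sin(np.radians(psi)),-np.cos(np.radians(psi))]) # unit toward low edge
    for th in range(10,121,10):
        t=np.radians(th);h=.010+.04*np.sin(t)
        W.append((np.r_[c+d*.04*(1-np.cos(t)),h],spR(psi,0,-sgn*th)))
    return W
def job(a):
    sgn,beta,lam,flip,psi,cx,cy=a
    g=grasp(lam,beta,flip);W=path(sgn,psi,np.array([cx,cy]));b=(0,0)
    for sd in range(5):
        rng=np.random.default_rng(sd);s=q0 if sd==0 else np.clip(q0+rng.normal(size=7)*[.3,.3,.5,.3,1,.5,1],LO,HI)
        q,e=fik(*tool(*W[0],g),s,n=80)
        if e>1e-3: continue
        o,m=track(W,g,q);b=max(b,(len(o),m))
    return a,b
if __name__=='__main__':
    L=list(itertools.product((-1,1),(90,70),(-30,-15,0,15,30,45,60),(1,-1),(0,30,60,90,120,150),(.53,),(.08,)))
    with Pool() as p: r=p.map(job,L,chunksize=4)
    r=[x for x in r if x[1][0]>=18];r.sort(key=lambda x:-x[1][0]-x[1][1])
    for x in r[:30]: print(x)
    print(len(r),len(L))
E
nproc; time timeout 560 python3 scan2.py
```

```text
4
((-1, 90, 0, 1, 0, 0.53, 0.08), (22, np.float64(0.2827573971633379)))
((1, 70, 15, -1, 150, 0.53, 0.08), (22, np.float64(0.26450403632342523)))
((1, 90, 30, 1, 0, 0.53, 0.08), (22, np.float64(0.2589386076588176)))
((1, 90, 45, 1, 0, 0.53, 0.08), (22, np.float64(0.23291206029678468)))
((-1, 90, -15, 1, 0, 0.53, 0.08), (22, np.float64(0.23088821232379964)))
((1, 90, 15, 1, 0, 0.53, 0.08), (22, np.float64(0.22095935504164044)))
((1, 70, 0, -1, 150, 0.53, 0.08), (22, np.float64(0.21914403442604247)))
((1, 70, 30, 1, 150, 0.53, 0.08), (22, np.float64(0.2062265222682702)))
((1, 70, 30, -1, 150, 0.53, 0.08), (22, np.float64(0.17090066135239956)))
((1, 70, 15, 1, 150, 0.53, 0.08), (22, np.float64(0.1708609002679371)))
((-1, 90, 15, 1, 0, 0.53, 0.08), (22, np.float64(0.17015580591433732)))
((1, 90, 15, 1, 30, 0.53, 0.08), (22, np.float64(0.15569466741298843)))
((1, 90, 30, 1, 30, 0.53, 0.08), (22, np.float64(0.14237151130992354)))
((1, 70, -15, -1, 150, 0.53, 0.08), (22, np.float64(0.12862557217178638)))
((1, 90, 45, 1, 30, 0.53, 0.08), (22, np.float64(0.11574982126337119)))
((1, 70, 0, 1, 
[... 416 characters left out ...]
(1, 70, 45, -1, 150, 0.53, 0.08), (22, np.float64(0.07040967989654856)))
((-1, 90, -30, 1, 0, 0.53, 0.08), (22, np.float64(0.04817936764294917)))
((-1, 90, -30, 1, 30, 0.53, 0.08), (22, np.float64(0.04817936764294917)))
((1, 70, 0, 1, 0, 0.53, 0.08), (22, np.float64(0.04716830474863798)))
((1, 90, 45, 1, 150, 0.53, 0.08), (22, np.float64(0.0442939683787027)))
((1, 90, 45, -1, 150, 0.53, 0.08), (22, np.float64(0.04221311546766885)))
((-1, 90, 30, 1, 0, 0.53, 0.08), (22, np.float64(0.04010750950956066)))
((-1, 70, 15, 1, 30, 0.53, 0.08), (22, np.float64(0.03997539196036204)))
((1, 90, 60, 1, 0, 0.53, 0.08), (22, np.float64(0.0332980990712024)))
55 336
real	5m7.257s
user	19m43.781s
sys	0m0.381s
```

Run:
```python
from plan import *
from scipy.optimize import least_squares
np.set_printoptions(precision=4,suppress=True)
C=lambda L:(np.array(L)+.5)/6.5-.5+[268,132]
B=lambda L:(np.array(L)+.5)/5-.5+[345,165]
# model: blade flat at z: blade corners, + handle points in frame pitched by b
X=np.array([[.055,-.04],[-.055,-.04],[-.055,.04],[.055,.04]])
top=B([[160,241],[370,256],[367,409],[155,396]]) ; # tipR(+x) , rootR, rootL, tipL
side=C([[407,325],[551,378],[443,480],[295,423]])
# side: far(+x,root?) identify by projection
def pts(x,y,yaw,pitch,bend):
    R=spR(yaw,pitch,0);root=np.array([-.055,0,0])
    Rb=Rn.from_euler('y',-bend,degrees=True)
    bl=np.array([root+Rb.apply(np.array([a+.055,b,.002])) for a,b in X])
    o=np.array([x,y,.003])-R.apply(root) # (x,y)=root on mat
    return np.r_[bl,[[-.098,0,.056],[-.222,0,.084]]]@R.as_matrix().T+o
print(w2pix('side',pts(.486,-.3586,86.4,0,0)),'\n',side)
obs_h_top=B([[492,325],[743,330]]);obs_h_side=C([[532,210],[650,62]])
for pitch,bend in((0,0),(0,4),(1,1),(4,4)):
    P=pts(.486,-.3586,86.4,pitch,bend)
    print(pitch,bend,'side res',(w2pix('side',P)[4:]-obs_h_side).ravel(),'blade tip',(w2pix('side',P)[[0,3]]).ravel(),'top res',(w2pix('top',P)[4:]-obs_h_top).ravel())
```

```text
[[312.5097 197.1169]
 [330.1045 181.7824]
 [353.001  189.4803]
 [336.2039 205.5641]
 [349.3438 164.8486]
 [367.3209 142.3215]] 
 [[330.1923 181.5769]
 [352.3462 189.7308]
 [335.7308 205.4231]
 [312.9615 196.6538]]
0 0 side res [-0.0793  0.9639 -0.256   1.2061] blade tip [312.5097 197.1169 336.2039 205.5641] top res [-2.5697 -0.2239  0.4241  0.3164]
0 4 side res [-0.0793  0.9639 -0.256   1.2061] blade tip [312.7253 194.8804 336.4884 203.2983] top res [-2.5697 -0.2239  0.4241  0.3164]
1 1 side res [-0.199   0.878  -0.3493  0.5644] blade tip [312.5097 197.1169 336.2039 205.5641] top res [-2.8734 -0.2867  0.2857  0.1272]
4 4 side res [-0.5736  0.6588 -0.6761 -1.2941] blade tip [312.5097 197.1169 336.2039 205.5641] top res [-3.8286 -0.4719 -0.2808 -0.4445]
```

```bash
cat > ex.py <<'E'
from plan import *
np.set_printoptions(precision=3,suppress=True)
LAM=40
g=grasp(LAM,90,1)
YAW,P0=86.4,2.0
ROOT=np.array([-.055,0,0])
def orig(root,R): return np.array(root)-R.apply(ROOT)
MR=spR(YAW,P0,0);MP=orig([.486,-.3586,.003],MR)
def go(sp,R,v=.1):
    p,r=tool(np.array(sp,float),R,g);arm.line_to(list(p),v,list(r.as_quat()))
def cur():
    p=np.array(arm.read_tool_pos());r=Rn.from_quat(arm.read_eef_rot())*g[1].inv()
    return p-r.apply(g[0]),r
def F(): return np.array(arm.read_ft_force())
def st(): print('t %.1f'%arm.read_time(),'F',F(),'open %.3f'%arm.read_opening(),'ff',arm.read_finger_force(),'sp',cur()[0],cur()[1].as_euler('ZYX',degrees=True))
E
cat > s1.py <<'E'
from ex import *
import scan2
scan2.MAT=(MP,MR)
W=scan2.path(1,0,np.array([.53,.08]))
best=(0,0)
for sd in range(8):
    rng=np.random.default_rng(sd);s=D['q0'] if sd==0 else np.clip(D['q0']+rng.normal(size=7)*[.3,.3,.5,.3,1,.5,1],LO,HI)
    q,e=fik(*tool(*W[0],g),s,n=80)
    if e>1e-3: continue
    o,m=track(W,g,q);print(sd,len(o),m,q)
    if (len(o),m)>best[:2]: best=(len(o),m,q)
q=best[2];p,r=tool(MP,MR,g);a=r.apply([0,0,1])
qp,e=fik(p-.09*a,r,q);print('pre',p-.09*a,e,qp)
np.save('qpre.npy',qp)
E
python3 s1.py
```

```text
0 22 0.24399215363671445 [ 0.51   1.078 -0.018  1.169  0.48   1.5    0.153]
1 22 0.24400678548943944 [ 0.598  1.087 -0.219  1.165  0.619  1.565  0.057]
2 22 0.24401455192271637 [ 0.672  1.107 -0.394  1.161  0.737  1.633 -0.02 ]
4 22 0.243945275851579 [0.324 1.113 0.411 1.178 0.163 1.412 0.388]
5 22 0.24400755617735737 [ 0.604  1.088 -0.233  1.165  0.629  1.57   0.05 ]
6 22 0.2440157473731568 [ 0.688  1.113 -0.432  1.161  0.762  1.648 -0.036]
7 22 0.24397922260781435 [0.452 1.081 0.112 1.172 0.387 1.466 0.22 ]
pre [ 0.575 -0.414  0.176] 9.497482817144576e-07 [ 0.543  1.092 -0.248  0.941  0.612  1.776  0.12 ]
```

Run:
```python
from ex import *
arm.move_gripper(.65,110)
arm.move_j(list(np.load('qpre.npy')));st()
go(MP,MR,.08);st()
arm.move_gripper(0.0,110);st()
cv2.imwrite('pics/g1.png',cv2.resize(snapshot('side')[90:290,180:470],None,fx=2.5,fy=2.5))
arm.pause(.2);st()
go(MP+[0,0,.06],MR,.08);arm.pause(.2);st()
cv2.imwrite('pics/g2.png',cv2.resize(snapshot('side')[90:290,180:470],None,fx=2.5,fy=2.5))
cv2.imwrite('pics/g2t.png',cv2.resize(snapshot('top')[140:300,150:520],None,fx=2,fy=2))
```

```text
t 1.7 F [-0.051  0.69   0.665] open 0.651 ff 0.0 sp [ 0.547 -0.293  0.069] [86.169  2.234 -0.051]
t 3.0 F [0.762 0.78  0.436] open 0.646 ff 0.0 sp [ 0.49  -0.304  0.001] [86.424  2.007 -0.075]
t 3.4 F [ 0.407 -1.128 -0.478] open 0.224 ff 107.43473410606384 sp [ 0.49  -0.304  0.001] [86.404  2.006 -0.051]
t 3.7 F [-0.028 -0.756 -0.113] open 0.221 ff 107.44903564453125 sp [ 0.49  -0.304  0.001] [86.403  2.004 -0.046]
t 4.8 F [ 0.754  0.05  -2.314] open 0.221 ff 107.50795841217041 sp [ 0.489 -0.304  0.06 ] [86.406  1.963  0.068]
```

View pics/g2.png

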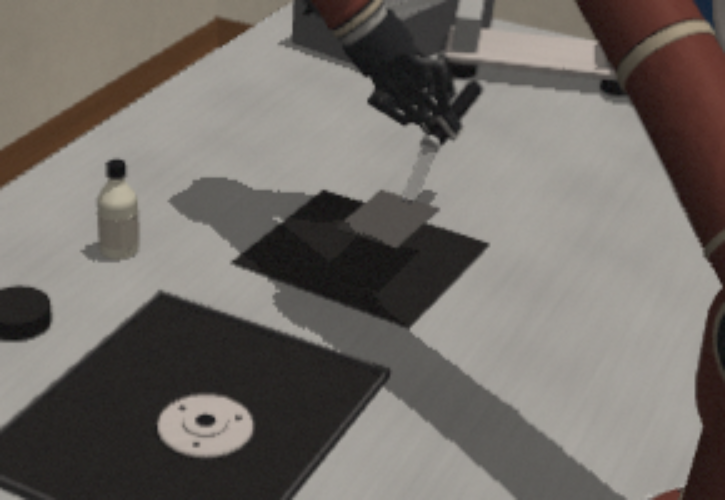

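```bash
cat >> ex.py <<'E'
BEND=2.0
TIP=np.array([-.055+.110*np.cos(np.radians(BEND)),0,.110*np.sin(np.radians(BEND))])
def gotip(tip,R,v=.1): go(np.array(tip)-R.apply(TIP),R,v)
def tip(): s,r=cur();return s+r.apply(TIP)
E
python3 - <<'E'
from ex import *
R=spR(90,5,0)
go(MP+[0,0,.09],MR,.15)
gotip([.506,.027,.07],R,.18)
gotip([.506,.027,.012],R,.1);arm.pause(.3)
f0=F();print('f0',f0,'tip',tip());z=.012
f=f0
while z>-.004 and (f-f0)[2]<2.0:
    z-=.0008;gotip([.506,.027,z],R,.02);f=F();print('%.4f'%z,tip(),f-f0)
st();np.save('f0.npy',f0)
cv2.imwrite('pics/d.png',cv2.resize(snapshot('side')[150:330,150:400],None,fx=3,fy=3))
cv2.imwrite('pics/dt.png',cv2.resize(snapshot('top')[150:280,175:405],None,fx=3,fy=3))
E
```

```text
f0 [-0.427 -0.204 -2.203] tip [0.506 0.027 0.012]
0.0112 [0.506 0.027 0.011] [ 0.252 -0.815  0.26 ]
0.0104 [0.506 0.027 0.01 ] [0.178 0.022 1.013]
0.0096 [0.506 0.027 0.01 ] [ 0.462  0.025 -0.528]
0.0088 [0.506 0.027 0.009] [1.701 0.704 1.17 ]
0.0080 [0.506 0.027 0.008] [ 0.181 -0.27  -0.504]
0.0072 [0.506 0.027 0.007] [ 1.141 -0.053 -0.991]
0.0064 [0.506 0.027 0.006] [ 0.277 -0.9   -0.331]
0.0056 [0.506 0.027 0.006] [-0.543  0.678  0.054]
0.0048 [0.506 0.027 0.005] [-0.117 -0.258  1.444]
0.0040 [0.506 0.027 0.004] [ 0.605 -0.869  2.572]
t 10.5 F [ 0.178 -1.073  0.369] open 0.224 ff 107.59842038154602 sp [ 0.506 -0.028  0.005] [90.012  5.029  0.044]
```

Run:
```python
from ex import *
R=spR(90,5,0);f0=np.load('f0.npy')
gotip([.506,.027,.0045],R,.02)
for y in (.04,.06,.08,.1,.12,.135,.15):
    gotip([.506,y,.0045],R,.05);f=F()-f0;print(y,f)
    if np.linalg.norm(f)>9: break
st()
cv2.imwrite('pics/p1.png',np.vstack([cv2.resize(snapshot('side')[170:310,150:370],None,fx=2.4,fy=2.4)[:,:480],cv2.resize(snapshot('top')[150:270,175:335],None,fx=3,fy=3)[:264]]))
```

```text
0.04 [ 0.811  1.198 -0.612]
0.06 [ 0.432  0.153 -0.234]
0.08 [0.181 1.991 0.164]
0.1 [0.405 0.684 0.712]
0.12 [0.468 0.538 0.182]
0.135 [1.098 0.433 0.518]
0.15 [0.477 0.246 0.363]
t 14.3 F [ 0.051  0.043 -1.84 ] open 0.227 ff 107.62217402458191 sp [0.506 0.096 0.006] [90.012  4.862 -0.027]
```

View pics/p1.png

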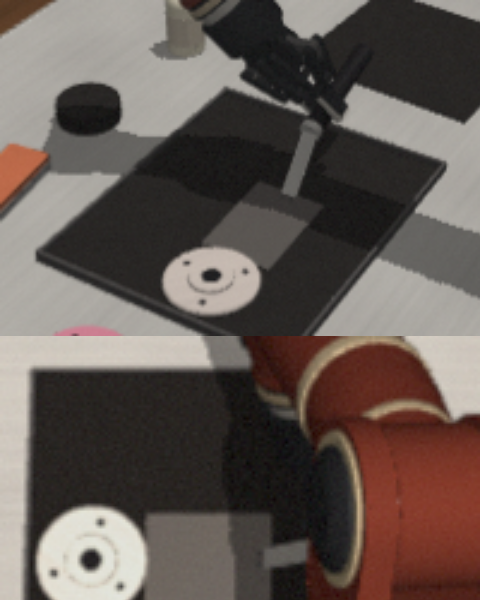

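Run:
```python
from ex import *
R=spR(90,5,0);f0=np.load('f0.npy')
for y in (.156,.160,.164,.168,.174,.182,.192,.202,.212,.222,.230,.236):
    gotip([.506,y,.0046],R,.04);f=F()-f0;print(y,f)
    if np.linalg.norm(f)>10: break
st()
cv2.imwrite('pics/p2.png',np.vstack([cv2.resize(snapshot('side')[170:310,150:370],None,fx=2.4,fy=2.4)[:,:480],cv2.resize(snapshot('top')[150:270,175:335],None,fx=3,fy=3)[:264]]))
```

```text
0.156 [-0.33  -1.17   0.985]
0.16 [ 0.253 -3.4    2.507]
0.164 [ 1.05  -3.448  2.935]
0.168 [ 0.839 -1.274  1.046]
0.174 [ 0.618 -0.841  0.65 ]
0.182 [1.085 0.008 0.246]
0.192 [-0.014 -0.047  0.084]
0.202 [0.99  0.221 0.97 ]
0.212 [ 0.86  -0.29   1.234]
0.222 [-0.211 -4.852  2.424]
0.23 [ 0.049 -7.761  4.008]
0.236 [ -0.007 -10.333   6.077]
t 18.4 F [ -0.433 -10.537   3.874] open 0.222 ff 107.74657845497131 sp [0.506 0.174 0.005] [90.041  5.661  0.142]
```

View pics/p2.png

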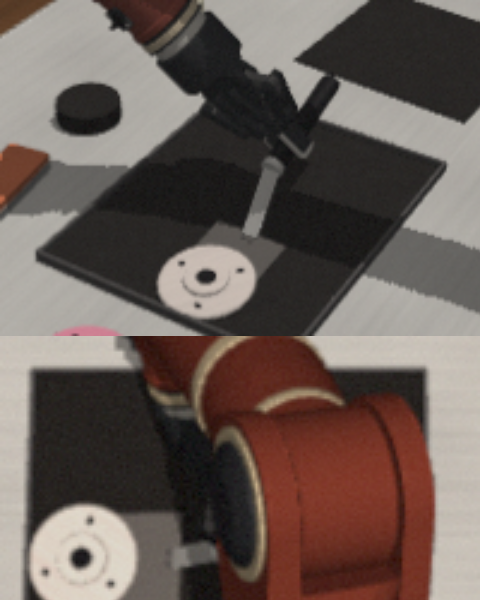

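Run:
```python
from ex import *
f0=np.load('f0.npy')
gotip([.506,.231,.0046],spR(90,5,0),.02);print(F()-f0)
for p,z in((3,.005),(1,.007),(-1,.010)):
    gotip([.506,.230,z],spR(90,p,0),.03);print(p,F()-f0,tip())
gotip([.506,.228,.03],spR(90,-1,0),.04);arm.pause(.2);print(F()-f0)
st()
cv2.imwrite('pics/l1.png',np.vstack([cv2.resize(snapshot('side')[170:310,150:370],None,fx=2.4,fy=2.4)[:,:480],cv2.resize(snapshot('top')[150:270,175:335],None,fx=3,fy=3)[:264]]))
```

```text
[ 0.8   -5.68   3.254]
3 [ 1.056 -2.309  1.522] [0.506 0.23  0.005]
1 [ 0.543 -0.189  1.12 ] [0.507 0.231 0.007]
-1 [0.335 0.636 1.848] [0.506 0.23  0.01 ]
[ 1.254  0.268 -2.126]
t 20.8 F [ 0.827  0.064 -4.329] open 0.219 ff 107.66488194465637 sp [0.506 0.173 0.025] [90.002 -0.99   0.029]
```

View pics/l1.png

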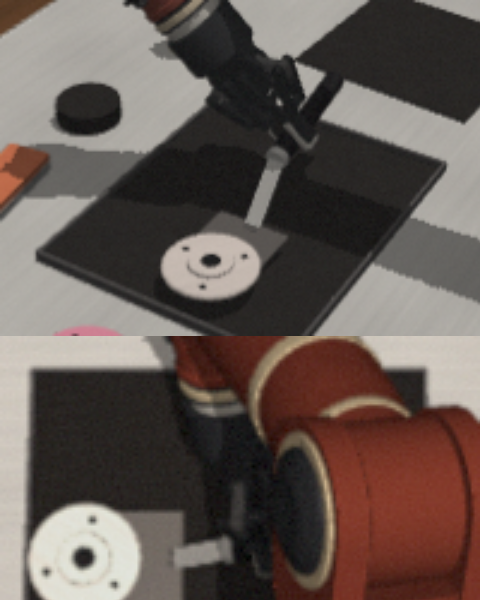

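```bash
cat >> ex.py <<'E'
CX,CY,HE=.56,.05,.014
def rollpose(th,dy=0,dz=0):   # heading +x, low edge on the +y side
    t=np.radians(th)
    return np.array([CX,CY+.04*(1-np.cos(t))+dy,HE+.04*np.sin(t)+dz]),spR(0,2,-th)
TW=[(np.array([.506,.165,.09]),spR(90,0,0)),(np.array([.506,.13,.11]),spR(88,0,0)),(np.array([.52,.09,.11]),spR(60,.5,0)),
    (np.array([.54,.06,.11]),spR(30,1,0)),(np.array([CX,CY,.11]),spR(0,2,0)),(np.array([CX,CY,.05]),spR(0,2,0))]
RW=[rollpose(t) for t in range(0,91,10)]+[rollpose(97),rollpose(97,.02)]
def blob(n,box=None):
    im=snapshot(n).astype(int);m=((im.min(2)>150)&(im.max(2)-im.min(2)<45)).astype('uint8')
    poly=w2pix(n,[[.38,-.1,.0],[.38,.26,.0],[.68,.26,.0],[.68,-.1,.0]]).astype(np.int32)
    k=np.zeros_like(m);cv2.fillConvexPoly(k,cv2.convexHull(poly),1);k=cv2.erode(k,np.ones((9,9)))
    N,l,s,c=cv2.connectedComponentsWithStats(m*k);L=[(int(s[i,4]),c[i].round(1)) for i in range(1,N) if s[i,4]>40]
    return L
E
python3 - <<'E'
from ex import *
q=np.array(arm.read_joint_positions());W=[cur()]+TW+RW
o,m=track(W,g,q,n=4);print(len(o),len(W),m)
if len(o)==len(W):
    for w in TW[:-1]: go(*w,v=.1)
    arm.pause(.2);st();print(blob('top'),blob('side'),'expected',w2pix('top',TW[-2][0]+[.028,0,.01]),w2pix('side',TW[-2][0]+[.028,0,.01]))
    cv2.imwrite('pics/t1.png',snapshot('side'));cv2.imwrite('pics/t1t.png',snapshot('top'))
    o,m=track([cur()]+TW[-1:]+RW,g,np.array(arm.read_joint_positions()),n=4);print(len(o),m)
E
```

```text
19 19 0.34976559356012893
t 24.6 F [-0.861 -0.549 -4.598] open 0.222 ff 107.7628755569458 sp [0.561 0.05  0.11 ] [0.045 1.954 0.005]
[(1106, array([257.8, 185.6]))] [(45, array([245.8, 217.1]))] expected [[259.324 183.216]] [[240.852 207.131]]
14 0.36059578027414796
```

Run:
```python
from ex import *
go(*TW[-1],v=.1);arm.pause(.1);f1=F();print(f1)
for i,w in enumerate(RW[:10]):
    go(*w,v=.07);print(i*10,F()-f1,blob('top'))
arm.pause(.3);st();print(blob('side'))
cv2.imwrite('pics/r90.png',snapshot('side'));cv2.imwrite('pics/r90t.png',snapshot('top'))
```

```text
[ 0.193 -0.402 -4.346]
0 [-0.338  1.169 -0.148] [(954, array([260.1, 193.9]))]
10 [-0.515 -0.452  0.16 ] [(898, array([258.8, 193.1]))]
20 [ 0.91  -0.049  1.335] [(348, array([252.7, 187.7]))]
30 [-0.396  0.733  0.954] [(178, array([258.4, 181.6]))]
40 [0.036 0.054 1.994] [(418, array([255.9, 189.5]))]
50 [-0.665  0.688  1.014] [(519, array([250.5, 192.7]))]
60 [ 0.754 -0.872  2.045] [(58, array([255.3, 193.1]))]
70 [-1.239 -0.218  1.831] [(48, array([250.9, 192.6]))]
80 [ 0.479 -0.47   2.58 ] [(48, array([231.8, 232.8]))]
90 [ 0.785 -0.572  2.674] [(43, array([240.4, 192.2])), (44, array([228.3, 233.6]))]
t 31.3 F [ 0.185 -0.277 -2.215] open 0.224 ff 107.93152570724487 sp [0.56  0.089 0.055] [ -0.071   1.953 -89.958]
[]
```

Run:
```python
from ex import *
for w in RW[10:]:
    go(*w,v=.05);arm.pause(.3);print(F(),blob('top'),blob('side'))
    if sum(a for a,_ in blob('top'))>700: break
st()
a=cv2.resize(snapshot('side')[150:330,150:350],None,fx=2,fy=2);b=cv2.resize(snapshot('top')[150:280,175:375],None,fx=2,fy=2)
c=cv2.imread('pics/r90.png');c=cv2.resize(c[150:330,150:350],None,fx=2,fy=2);d=cv2.resize(cv2.imread('pics/r90t.png')[150:280,175:375],None,fx=2,fy=2)
M=np.zeros((600,800,3),'uint8');M[:260,:400]=d;M[:260,400:]=b;M[240:600,:400]=c;M[240:600,400:]=a;cv2.imwrite('pics/f.png',M)
```

```text
[ 0.64   0.996 -2.836] [(524, array([217.8, 197.5])), (43, array([226.3, 233.7]))] []
[ 0.252  0.731 -2.337] [(397, array([213.4, 197.9])), (42, array([218., 234.]))] []
t 33.4 F [-0.374  0.122 -2.162] open 0.219 ff 107.95403122901917 sp [0.56  0.115 0.054] [ -0.012   2.003 -97.   ]
```

Run:
```python
from ex import *
go(*rollpose(97,-.025),v=.08)
go(*rollpose(97,-.03,.09),v=.12);st()
s=snapshot('side');t=snapshot('top');print(blob('top'),blob('side'))
M=np.zeros((560,800,3),'uint8');M[:520,:800]=0
b=cv2.resize(t[150:280,175:325],None,fx=2.6,fy=2.6);a=cv2.resize(s[190:310,165:335],None,fx=2.3,fy=2.3)
r=cv2.resize(cv2.imread('pics/r90.png')[190:310,165:335],None,fx=2.0,fy=2.0)
M[:338,:390]=b;M[:276,400:791]=a;M[290:530,400:740]=r;cv2.imwrite('pics/fin.png',M)
```

```text
t 35.1 F [-0.169 -0.217 -3.124] open 0.225 ff 107.9540205001831 sp [0.56  0.065 0.143] [  0.022   2.065 -96.987]
[(523, array([217.7, 197.5]))] [(392, array([219.6, 269.3]))]
```

View pics/fin.png

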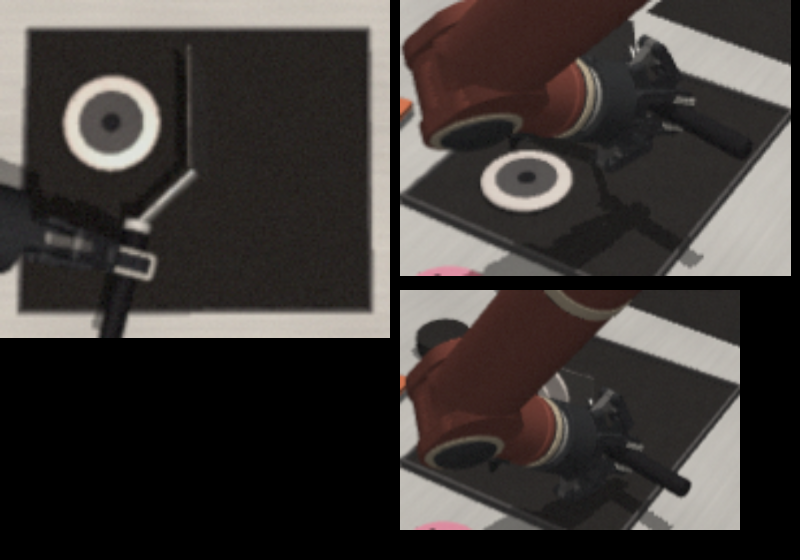

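The last view shows the flange at (112,122) in the top crop, with its flat side and dark ring facing up. So it lies hub down, flat and clear of the walls. Next I'll lay the spatula back on the mat.

Run:
```python
from ex import *
W=[(np.array([CX,.05,.15]),spR(0,2,-a)) for a in (70,45,20,0)]+[(np.array([.54,.03,.13]),spR(30,2,0)),(np.array([.52,-.03,.13]),spR(60,2,0)),
   (np.array([.506,-.12,.12]),spR(85,2,0)),(MP+[0,0,.07],MR),(MP+[0,0,.012],MR),(MP+[0,0,.0],MR)]
o,m=track([cur()]+W,g,np.array(arm.read_joint_positions()),n=5);print(len(o),len(W)+1,m)
if len(o)==len(W)+1:
    for w in W[:-1]: go(*w,v=.13)
    arm.pause(.2);f0=F();print(f0)
    z=.012
    while z>-.001:
        z-=.001;go(MP+[0,0,z],MR,.03);f=F()-f0;print('%.3f'%z,f)
        if f[2]>2 and z<.006: break
    st()
```

```text
11 11 0.2928994093803192
[ 0.144 -0.417 -2.154]
0.011 [-0.457  0.544 -0.097]
0.010 [ 0.864  1.116 -0.666]
0.009 [-0.461  0.422 -0.092]
0.008 [-0.637  0.212  0.648]
0.007 [-1.191  0.049 -0.945]
0.006 [-0.206  1.238 -0.104]
0.005 [-1.057  0.447 -0.519]
0.004 [-0.072  0.677  0.038]
0.003 [0.127 0.335 0.855]
0.002 [-0.538  0.266 -0.12 ]
0.001 [-0.676  0.556  1.209]
-0.000 [-1.416 -0.534  1.418]
-0.001 [-1.897 -0.787  4.338]
t 45.9 F [-1.753 -1.205  2.184] open 0.223 ff 108.31243872642517 sp [ 0.489 -0.304  0.001] [86.376  2.066  0.059]
```

Run:
```python
from ex import *
go(MP,MR,.03);print(F())
arm.move_gripper(.65,20);arm.pause(.2);st()
p=np.array(arm.read_tool_pos());a=Rn.from_quat(arm.read_eef_rot()).apply([0,0,1])
arm.line_to(list(p-.1*a),.1);arm.line_to(list(p-.1*a+[0,0,.08]),.15);arm.pause(.5);st()
s=snapshot('side');t=snapshot('top');o=cv2.imread('pics/side0.png')
print('flange',blob('top'),blob('side'))
# compare spatula/mat area in side view with the start; alignment by phase correlation on blade area
for n,im,ref,(r0,r1,c0,c1) in(('blade',s,o,(178,210,308,358)),('handle',s,o,(136,190,335,375)),('bystanders',s,o,(150,260,130,240))):
    A=cv2.cvtColor(im[r0:r1,c0:c1],6).astype('f4');B=cv2.cvtColor(ref[r0:r1,c0:c1],6).astype('f4')
    print(n,cv2.phaseCorrelate(B,A),'meandiff',abs(A-B).mean())
```

```text
[-0.458 -1.962  1.608]
t 46.8 F [-1.2   -1.128 -0.115] open 0.647 ff 0.0 sp [ 0.489 -0.304  0.001] [86.398  1.994 -0.005]
t 49.1 F [-0.786 -0.502  0.206] open 0.649 ff 0.0 sp [ 0.555 -0.288  0.155] [86.4    1.994  0.017]
flange [(538, array([217.5, 197.5]))] [(324, array([220. , 269.6]))]
blade ((0.23013907038593118, 0.17583429767426573), 0.9755470752716064) meandiff 4.04875
handle ((0.39828171424309033, -0.035722875476441374), 0.8318918693948675) meandiff 15.065278
bystanders ((-0.08788057203095434, -0.029155263110347107), 0.8065886471006606) meandiff 8.302149
```

The spatula is back where it started (within 0.4 px), the bystanders haven't moved, and the flange is settled hub down.

```bash
python3 -c "
from station import ticket
print(ticket.finish_job())"
```

```text
the job is handed in; nothing more can be done
None
```

I flipped the flange hub side down, flat in the tray, laid the spatula back flat on the mat and handed the job in at about 49 s of the 72 s allowed; the blade peaked at about 12 N, when it wedged briefly under the flange.

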